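# Dispense one specimen cassette and nudge it onto the green field

### The job

Press the red plunger of the cassette dispenser all the way down once and let it spring back, so that a single yellow cassette is pushed out onto the worktop. Then push that cassette across the worktop with the fingertips to the middle of the round green field, without lifting it, and leave it lying flat there. Leave the other two cassettes in the dispenser and do not disturb the things standing around.

Things in the scene. Friction and masses are not known exactly. Their poses are not given: they have to be found in the camera images.
- dispenser: White and blue cassette dispenser fixed to the worktop, 112 mm long (its x), 52 mm wide (78 mm over the 4 mm high screw flanges). Origin on the worktop under the centre of the stack of cassettes; z up. It delivers towards its own -x (roughly towards the robot), its front face is at x = -20 mm. The magazine round the origin is 43 mm high; the tower behind it (x = 20 to 92 mm) is 34 mm high and carries the plunger. Three cassettes lie flat on one another in the magazine.
- plunger (a joint): Travel of the plunger in m: 0 = up, 0.020 = all the way down (hard stop). Sprung: it needs about 2 N to start and 6 N at the bottom, and returns up when let go. Pressing it moves a blade 3.5 times as far, which pushes the lowest cassette out through the front and goes back as the plunger rises; the next cassette then drops down, and a second press would push that one out too.
- plunger_top (a point): Centre of the top of the plunger's round red knob, 30 mm in diameter, 66 mm above the worktop when up; it is pressed straight down. On the dispenser's centre line, 60 mm behind (+x of) its origin.
- outlet (a point): Point in front of the dispenser, 6 mm above the worktop and 69 mm from the dispenser's origin towards its -x: where the centre of the cassette lies, within some mm, after a full press.
- cassette_1_center (a point): Centre of the lowest cassette, the one a press delivers: yellow plastic, 28 mm (its x) by 40 mm (its y) by 12 mm high, about 15 g. It lies on the worktop from the start, so its centre is 6 mm up; at the start its axes are those of the dispenser. It slides freely on the worktop.
- cassette_2_center (a point): Centre of the second cassette of the stack, same size; it must stay in the dispenser (it drops 12 mm after the press).
- cassette_3_center (a point): Centre of the third, uppermost cassette, same size; it must stay in the dispenser.
- green_field_center (a point): Centre of the round green field, a flat film 100 mm in diameter, stuck flush on the worktop (no edge to catch on), to the left or right of the dispenser's outlet.
- blue_field_center (a point): Centre of the like round blue field on the other side; not used in this job.
- timer: White bench timer, 58 x 62 x 20 mm, loose; origin under its centre.
- coverslip_box: Small blue and white box, 31 x 31 x 20 mm, loose; origin under its centre.
- beaker: Small clear beaker, 45 mm in diameter, 58 mm high, loose; origin under its centre.
- cotton_cup: White plastic cup of cotton, 56 mm in diameter, 50 mm high, loose; origin under its centre.
- red_marker: Red marker pen lying down, 12 mm thick, 118 mm long (its y), loose; origin under its centre.
Things that resemble listed ones, but are neither listed nor needed, are in the scene too. Leave any brown look-alike of the part that bears cassette_3_center alone.

How it is judged:
On the way, in this order (a step that is already met when the one before it is completed fails the run):
1. the plunger is pressed all the way down (value of joint plunger above 0.017 m), for 0.05 s.
2. the plunger is up again and one cassette lies in front of the dispenser (value of joint plunger below 0.004 m and x of cassette_1_center in the frame of dispenser below -0.05 m), for 0.1 s.
At the end, for the whole second after the job is handed in: The delivered cassette lies flat and still on the worktop with its centre within 25 mm of the centre of the green field, the plunger is up, and the other two cassettes are still inside the dispenser (within 15 mm of its stack axis in x and y) (horizontal distance between cassette_1_center and green_field_center below 0.025 m and height (world z) of cassette_1_center between 0.003 and 0.009 m and angle between cassette_1_center's own z axis and vertical below 0.1 rad and linear speed of cassette_1 below 0.01 m/s and value of joint plunger below 0.004 m and x of cassette_2_center in the frame of dispenser between -0.015 and 0.015 m and y of cassette_2_center in the frame of dispenser between -0.015 and 0.015 m and x of cassette_3_center in the frame of dispenser between -0.015 and 0.015 m and y of cassette_3_center in the frame of dispenser between -0.015 and 0.015 m); the robot touches nothing.
It fails at once if a cassette is lifted: the delivered one's centre rises above 18 mm, or one of the others above its place in the stack by more than 15 mm (height (world z) of cassette_1_center above 0.018 m or height (world z) of cassette_2_center above 0.033 m or height (world z) of cassette_3_center above 0.045 m).
It fails at once if a second cassette is pushed out of the dispenser (x of any of cassette_2_center, cassette_3_center in the frame of dispenser below -0.02 m).
It fails at once if a thing standing around is moved by more than 20 mm or knocked over (distance of any of timer, coverslip_box, beaker, cotton_cup, red_marker from where it was at the start of the episode above 0.02 m or angle between any of timer, coverslip_box, beaker, cotton_cup's own z axis and vertical above 0.4 rad).
It also fails if it takes over 45 s, if anything falls off the work surface, if the arm or the gripper's body presses on something with over 40 N, if the wrist force passes 120 N, or if a joint passes its speed limit or range.

### The arm

A 6-joint arm with a two-finger parallel gripper is mounted at the origin on a cart in front of the work surface, level with it; the furniture and walls round the work are solid. World frame = base frame: x ahead of the robot, y to its left, z up, the work surface at z = 0. Lengths are in m, angles in rad, forces in N, time in s.
With the tool pointing down it reaches from about 0.25 to 0.775 m from the base axis. Payload 4 kg.
Tool frame: the origin (TCP) lies at the very end of the fingers, on their centre line; the grasp point (between the pads) lies 19 mm behind it; x points along the fingers, y is the direction in which the jaws open and shut, and the axes are right-handed (so a half turn about x gives the same grasp; the last joint's range is limited). The gripper opens to 94 mm and grips with 3 to 60 N. Pads are 16 mm wide; open, the fingers measure 119 mm over their backs; the gripper's body (75 mm by 177 mm) begins 78 mm behind the grasp point.
Start: joints at [1.227, 0.087, 1.371, -0, 1.684, -0.103], TCP at [0.131, 0.534, 0.206] pointing down, gripper open.
Joint ranges: [-3.1, 3.1], [-0.76, 2.03], [0.27, 2.55], [-1.08, 4.22], [0.17, 2.65], [-2.57, 2.57]. Speed limits (rad/s): [2.79, 2.79, 3.14, 3.14, 3.14, 3.14].

### API

Orientations are given as [roll, pitch, yaw] about the fixed x, y, z axes, in that order (R = Rz(yaw) Ry(pitch) Rx(roll)).
In Python, from bench import robot gives the robot as it stands.
- The arm moves only by the tool carry_out, never from a script. Its argument "targets" is a list of rows, each a list of 5 numbers: the closure, from 0 (fully open) to 1 (shut), then the shift along the tool's x, y, z in cm, then the turn about the tool's x in degrees. In form: [[fingers, tx, ty, tz, turn], ...]. A call has 1 to 20 rows; each row shifts and turns the commanded pose from where the row before left it, along the tool's axes as they then stand; what a row does not reach is not made up. A row lasts 1/10 s, in which the tool goes at most 50 mm and 8.59 degrees, less where a joint would pass 70% of its speed; a pose out of reach is approached as far as the arm can. A call is refused whole if a number of a shift passes 5 or a number of a turn 8.59, either way. A call with a gripper value outside its range is refused whole. The fingers move at their own pace and stop on an object; the grip force is fixed at half the most. Time passes only in rows, so rows that do not move let the fingers close. It gives the time, the measured TCP pose, the force and the opening at its end, in the units of the state.
- robot.get_obs(): the state, without advancing time (a new reading comes with each control period).
- robot.snapshot(name): name is "side" or "top"; returns a dict with "image" (384x512x3 uint8, red, green, blue), "camera_matrix" (3x3 intrinsics, pixels), "pose" (4x4, takes a point from camera to world coordinates). Camera axes: x right, y up, looking along -z (the intrinsics and any distortion apply to the point x, -y, -z); pixel columns grow to the right and rows downward; lengths in m; the calibration is good to about 2 mm. A picture is of the moment at which its call begins. There is no depth.
- robot.close_job(): hands the job in, once; it reports no verdict.
The state is a dict: "time": time; "joint_positions": joint angles; "qvel": joint speeds; "joint_torque": joint torques, N m; "tool_pos": TCP position; "ee_rot": TCP orientation; "wrist_force": force on the tool from outside, world axes, zero at the start; "wrist_torque": the same for the moment, N m; "width": finger opening in m.
Only numpy, scipy, OpenCV 4.12 (cv2) and the standard library are available. Lean on these libraries where they do the work, as an engineer would, in place of code of your own. Each camera call takes 0.05 s, during which the arm holds its last target. There are 200 camera calls.

## Working session

There is one attempt and no reset: what is moved stays moved. The work goes in short steps, Python scripts to look and compute and a tool call to move; the robot and the scene stay as the last step left them, time stands still between calls to the robot, and variables do not carry over. Pictures are saved under pics/ and viewed, about 8 in all and at most 12, crops included, and the job is handed in when it is done.

Besides the shell and the picture viewer there is one more tool, called after "Request:" by a JSON object that holds its "method" and its "body", one argument or row to a line. carry_out: Moves the arm, as the interface text tells. Its arguments: {"type":"object","properties":{"targets":{"type":"array","items":{"type":"array","items":{"type":"number"}}}},"required":["targets"]}

```bash
mkdir -p pics; ls; cat > h.py <<'E'
import numpy as np, cv2
from bench import robot
def snap(n,f=None):
    s=robot.snapshot(n)
    if f: cv2.imwrite('pics/'+f,cv2.cvtColor(s['image'],cv2.COLOR_RGB2BGR))
    return s
def ray(s,u,v):
    K=s['camera_matrix'];T=s['pose'];d=np.linalg.solve(K,[u,v,1.]);d=np.array([d[0],-d[1],-d[2]])
    return T[:3,3],T[:3,:3]@d
def onplane(s,u,v,z):
    o,d=ray(s,u,v);return o+d*(z-o[2])/d[2]
def proj(s,p):
    T=s['pose'];q=T[:3,:3].T@(np.array(p)-T[:3,3]);q=s['camera_matrix']@[q[0],-q[1],-q[2]];return q[:2]/q[2]
E
python3 - <<'E'
from h import *
a=snap('top','top0.png');b=snap('side','side0.png')
for s in(a,b):print(s['camera_matrix'].round(1).tolist(),s['pose'].round(3).tolist(),[k for k in s])
o=robot.get_obs();print(o['tool_pos'],o['ee_rot'],o['time'],o['width'])
E
```

```text
pics
[[463.7, 0.0, 260.5], [0.0, 463.7, 192.6], [0.0, 0.0, 1.0]] [[-0.008, 0.981, -0.195, 0.332], [-1.0, -0.013, -0.027, 0.191], [-0.029, 0.195, 0.98, 1.058], [0.0, 0.0, 0.0, 1.0]] ['image', 'camera_matrix', 'pose']
[[370.7, 0.0, 256.7], [0.0, 370.7, 191.4], [0.0, 0.0, 1.0]] [[0.855, 0.311, -0.416, 0.119], [-0.519, 0.501, -0.693, -0.448], [-0.007, 0.808, 0.589, 0.664], [0.0, 0.0, 0.0, 1.0]] ['image', 'camera_matrix', 'pose']
[0.13098601 0.53366848 0.20440577] [-1.67227622  1.56876786 -1.91305999] 0.1 0.09406972750049208
```

View pics/top0.png

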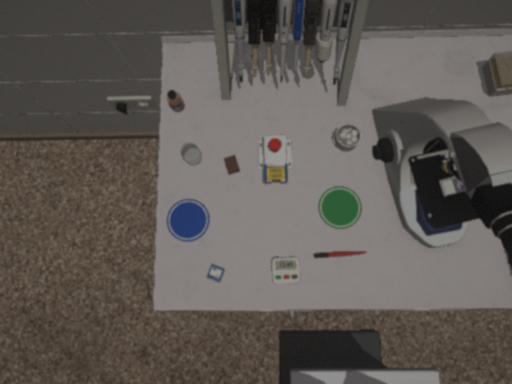

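View pics/side0.png

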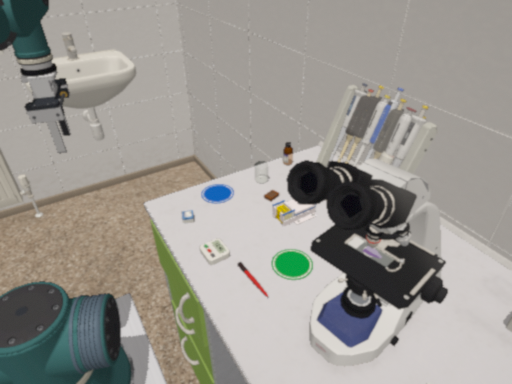

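The top view shows the dispenser at about (275,158), with the red knob at (275,145) and the yellow cassette at about (275,175). The green field is at (340,207), the blue field at (188,220) and a brown look-alike block at (232,164). Other red things are the marker at (340,254) and the timer button at (286,277). I choose the white/blue body with the red knob, and check it in a crop.

```bash
python3 - <<'E'
from h import *
a=snap('top');b=snap('side')
def cont(s,lo,hi,box):
    h=cv2.cvtColor(s['image'],cv2.COLOR_RGB2HSV);m=cv2.inRange(h,lo,hi)
    k=np.zeros_like(m);x0,y0,x1,y1=box;k[y0:y1,x0:x1]=1;m=m*k
    c=max(cv2.findContours(m,cv2.RETR_EXTERNAL,cv2.CHAIN_APPROX_NONE)[0],key=cv2.contourArea);M=cv2.moments(c)
    return c,(M['m10']/M['m00'],M['m01']/M['m00'])
for n,s,gb,rb,yb in(('top',a,(310,180,370,235),(255,130,295,155),(255,155,295,190)),('side',b,(260,240,320,285),(265,195,330,230),(265,195,300,225))):
    for nm,lo,hi,bx,z in(('green',(45,80,40),(80,255,255),gb,0),('red',(0,120,60),(8,255,255),rb,.066),('yellow',(18,120,60),(35,255,255),yb,.04)):
        try:
            c,uv=cont(s,lo,hi,bx);P=onplane(s,*uv,z)
            (e)=cv2.minAreaRect(c);print(n,nm,np.round(uv,1),P.round(4),'rect',np.round(e[1],1),round(e[2],1),cv2.contourArea(c))
        except Exception as x:print(n,nm,x)
A=cv2.resize(a['image'][120:195,230:330],(600,450),interpolation=cv2.INTER_CUBIC)
cv2.imwrite('pics/c1.png',A[:,:,::-1])
B=cv2.resize(b['image'][180:240,250:340],(720,480),interpolation=cv2.INTER_CUBIC)
cv2.imwrite('pics/c2.png',B[:,:,::-1])
# things around
for nm,u,v,z in(('timer',286,269,.02),('box',216,272,.02),('cup',347,137,.05),('mark0',315,255,.006),('mark1',366,253,.006),('beaker',191,154,.03),('brown',232,164,.01)):print(nm,onplane(a,u,v,z).round(3))
E
```

```text
top green [339.7 207. ] [0.5063 0.0387 0.    ] rect [34.6 33.9] 45.0 922.5
top red [274.4 144.4] [0.6386 0.187  0.066 ] rect [10.6 10.6] 45.0 91.0
top yellow [275.4 173.4] [0.5784 0.1857 0.04  ] rect [12.7 17. ] 86.2 174.5
side green [291.7 263.6] [0.5063 0.0371 0.    ] rect [25. 33.] 90.0 650.0
side red max() iterable argument is empty
side yellow [281. 210.] [0.5705 0.1787 0.04  ] rect [ 9.9 14.1] 45.0 72.5
timer [0.366 0.165 0.02 ]
box [0.361 0.32  0.02 ]
cup [0.658 0.023 0.05 ]
mark0 [0.397 0.099 0.006]
mark1 [ 0.4   -0.015  0.006]
beaker [0.63 0.38 0.03]
brown [0.61  0.287 0.01 ]
```

View pics/c1.png

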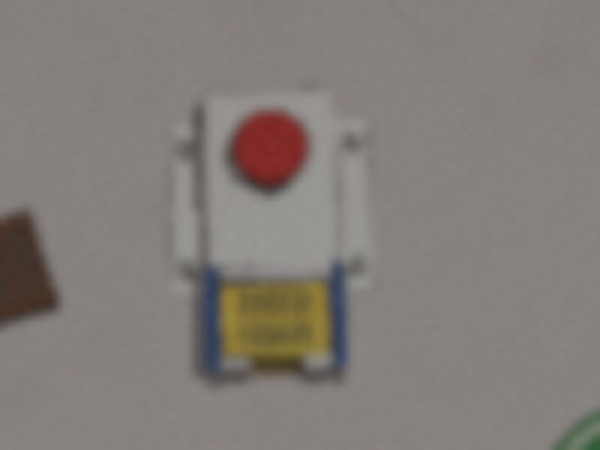

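View pics/c2.png

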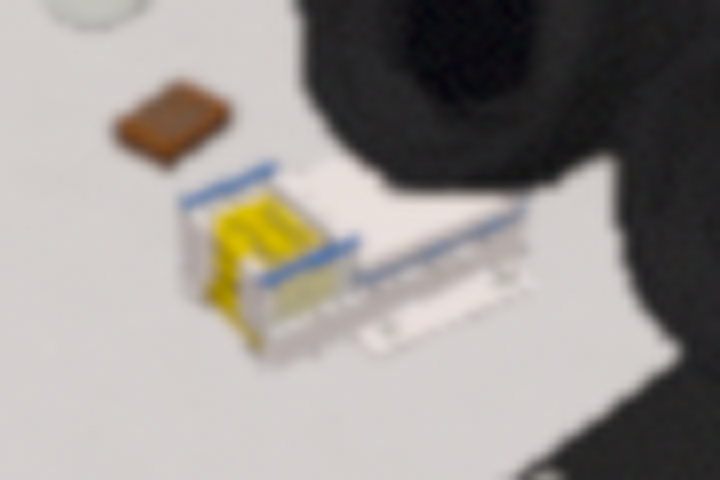

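```bash
cat >> h.py <<'E'
from scipy.spatial.transform import Rotation as Ro
def tool():
    o=robot.get_obs();R=Ro.from_euler('xyz',o['ee_rot']).as_matrix();return o,R
def to(p,ydir):
    o,R=tool();d=np.array(p)-o['tool_pos'];y=R[:,1];c=R[:,2]
    t=np.array(ydir,float)
    ang=np.degrees(np.arctan2(t@c,t@y))
    print('pos',o['tool_pos'].round(4),'y',R[:,1].round(3),'z',R[:,2].round(3),'x',R[:,0].round(3),'F',o['wrist_force'].round(2),'j',o['joint_positions'].round(2),'t',o['time'])
    print('turn deg',ang.round(2),'tool shift cm now',(R.T@d*100).round(2))
def tri(s1,p1,s2,p2):
    o1,d1=ray(s1,*p1);o2,d2=ray(s2,*p2);k=np.linalg.lstsq(np.c_[d1,-d2],o2-o1,rcond=None)[0]
    A=o1+d1*k[0];B=o2+d2*k[1];return ((A+B)/2).round(3),np.linalg.norm(A-B).round(4)
E
python3 - <<'E'
from h import *
a=snap('top');b=snap('side')
print('eyep',tri(a,(383,150),b,(310,182)),tri(a,(383,150),b,(353,205)))
print('posts',onplane(a,225,97,0).round(3),onplane(a,345,103,0).round(3),'post side foot',onplane(b,330,150,0).round(3))
q=lambda x,y:(230+x/6-.4,120+y/6-.4)
L=[onplane(a,*q(*p),.004) for p in((176,125),(175,288),(368,122),(371,288))];print('flange',np.round(L,4))
print('yaw',[np.arctan2(*(L[i]-L[i+1])[1::-1]).round(3) for i in(0,2)])
L=[onplane(a,*q(*p),.034) for p in((205,97),(206,262),(334,95),(339,262))];print('tower',np.round(L,4));print('yaw',[np.arctan2(*(L[i]-L[i+1])[1::-1]).round(3) for i in(0,2)])
L=[onplane(a,*q(*p),.043) for p in((203,370),(343,370))];print('front',np.round(L,4))
to((.6386,.187,.2),(0,1,0))
to((.6386,.187,.2),(0,-1,0))
E
```

```text
eyep (array([0.543, 0.006, 0.253]), np.float64(0.0508)) (array([ 0.595, -0.028,  0.183]), np.float64(0.0165))
posts [0.781 0.305 0.   ] [0.76  0.016 0.   ] post side foot [0.94  0.408 0.   ]
flange [[0.6681 0.2234 0.004 ]
 [0.6017 0.2242 0.004 ]
 [0.668  0.1476 0.004 ]
 [0.6005 0.1478 0.004 ]]
yaw [np.float64(-0.013), np.float64(-0.003)]
tower [[0.6696 0.2112 0.034 ]
 [0.604  0.2114 0.034 ]
 [0.6695 0.1616 0.034 ]
 [0.6032 0.1609 0.034 ]]
yaw [np.float64(-0.003), np.float64(0.01)]
front [[0.5599 0.2128 0.043 ]
 [0.5592 0.1605 0.043 ]]
pos [0.1311 0.534  0.2051] y [ 0.238  0.971 -0.001] z [ 0.971 -0.238 -0.   ] x [-0.    -0.001 -1.   ] F [-0.49  0.85  0.97] j [ 1.23  0.09  1.37 -0.    1.68 -0.1 ] t 0.3
turn deg -13.8 tool shift cm now [  0.52 -21.59  57.56]
pos [0.1311 0.534  0.2051] y [ 0.238  0.971 -0.001] z [ 0.971 -0.238 -0.   ] x [-0.    -0.001 -1.   ] F [-0.49  0.85  0.97] j [ 1.23  0.09  1.37 -0.    1.68 -0.1 ] t 0.3
turn deg 166.2 tool shift cm now [  0.52 -21.59  57.56]
```

Request:
{"method": "carry_out", "body": {
  "targets": [
    [1,0,-1.44,3.84,0],
    [1,0,-1.44,3.84,0],
    [1,0,-1.44,3.84,0],
    [1,0,-1.44,3.84,0],
    [1,0,-1.44,3.84,0],
    [1,0,-1.44,3.84,0],
    [1,0,-1.44,3.84,0],
    [1,0,-1.44,3.84,0],
    [1,0,-1.44,3.84,0],
    [1,0,-1.44,3.84,0],
    [1,0,-1.44,3.84,0],
    [1,0,-1.44,3.84,0],
    [1,0,-1.44,3.84,0],
    [1,0,-1.44,3.84,0],
    [1,0,-1.44,3.84,0],
    [1,0,0,0,-6.9],
    [1,0,0,0,-6.9],
    [1,0,0,0,0],
    [1,0,0,0,0]
  ]
}}

```text
time: 2.2
tool_pos: [0.639, 0.1871, 0.2053]
ee_rot: [2.976, 1.571, 2.973]
wrist_force: [0.2, 0.0, 0.3]
width: 0.0001
```

```bash
python3 - <<'E'
from h import *
to((.639,.187,.08),(0,1,0))
a=snap('top');b=snap('side')
A=cv2.resize(a['image'][60:260,310:512],(390,386),interpolation=cv2.INTER_CUBIC);B=cv2.resize(b['image'][130:360,240:470],(390,386),interpolation=cv2.INTER_CUBIC)
cv2.imwrite('pics/c3.png',cv2.convertScaleAbs(np.hstack([A,B])[:,:,::-1],alpha=1.4))
E
```

```text
pos [0.639  0.1871 0.2053] y [0.002 1.    0.   ] z [ 1.    -0.002 -0.   ] x [-0.  0. -1.] F [0.25 0.02 0.27] j [ 0.2   0.35  1.06  0.    1.73 -1.37] t 2.2
turn deg -0.13 tool shift cm now [ 1.253e+01 -1.000e-02  0.000e+00]
```

View pics/c3.png

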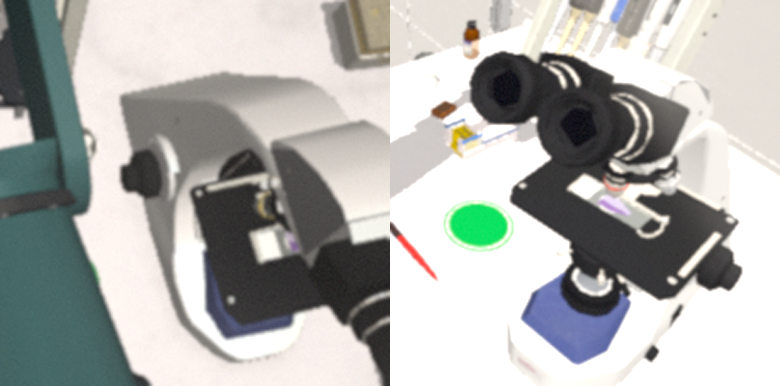

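The black knob at top (383,150) is the microscope's focus knob, at x≈0.63. The eyepieces are far to the right at (497,205), so the push corridor is free. The tool is centred over the plunger, so I press slowly now.

Request:
{"method": "carry_out", "body": {
  "targets": [
    [1,4,0,0,0],
    [1,4,0,0,0],
    [1,4,0,0,0],
    [1,1,0,0,0],
    [1,0.6,0,0,0],
    [1,0.2,0,0,0],
    [1,0.2,0,0,0],
    [1,0.2,0,0,0],
    [1,0.2,0,0,0],
    [1,0.2,0,0,0],
    [1,0.2,0,0,0],
    [1,0.2,0,0,0],
    [1,0.2,0,0,0],
    [1,0.2,0,0,0],
    [1,0.2,0,0,0],
    [1,0.2,0,0,0],
    [1,0.05,0,0,0],
    [1,0,0,0,0]
  ]
}}

```text
time: 4.1
tool_pos: [0.6406, 0.1874, 0.0494]
ee_rot: [0.241, 1.566, 0.241]
wrist_force: [0.0, -0.6, 5.7]
width: 0.0003
```

Request:
{"method": "carry_out", "body": {
  "targets": [
    [1,0.15,0,0,0],
    [1,0.15,0,0,0],
    [1,0.1,0,0,0],
    [1,0,0,0,0]
  ]
}}

```text
time: 4.5
tool_pos: [0.6406, 0.1874, 0.0463]
ee_rot: [0.231, 1.566, 0.231]
wrist_force: [-1.0, -0.5, 7.7]
width: 0.0007
```

Request:
{"method": "carry_out", "body": {
  "targets": [
    [1,0.1,0,0,0],
    [1,0.1,0,0,0],
    [1,0,0,0,0]
  ]
}}

```text
time: 4.8
tool_pos: [0.6407, 0.1874, 0.0462]
ee_rot: [0.212, 1.565, 0.212]
wrist_force: [-3.2, -0.7, 12.8]
width: 0.0002
```

Request:
{"method": "carry_out", "body": {
  "targets": [
    [1,-0.4,0,0,0],
    [1,-0.4,0,0,0],
    [1,-0.4,0,0,0],
    [1,-0.4,0,0,0],
    [1,-0.4,0,0,0],
    [1,-0.6,0,0,0],
    [1,-1,0,0,0],
    [1,-3,0,0,0],
    [1,-3.5,0,0,0],
    [1,-3.5,0,0,0],
    [1,0,2.75,-3.25,0],
    [1,0,2.75,-3.25,0],
    [1,0,2.75,-3.25,0],
    [1,0,2.75,-3.25,0]
  ]
}}

```text
time: 6.2
tool_pos: [0.5073, 0.2976, 0.1771]
ee_rot: [-2.909, 1.57, -2.909]
wrist_force: [-0.0, 1.1, -0.0]
width: 0.0004
```

Request:
{"method": "carry_out", "body": {
  "targets": [
    [1,0,0,0,8],
    [1,0,0,0,8],
    [1,0,0,0,8],
    [1,0,0,0,8],
    [1,0,0,0,8],
    [1,0,0,0,8],
    [1,0,0,0,8],
    [1,0,0,0,8],
    [1,0,0,0,8],
    [1,0,0,0,8],
    [1,0,0,0,8],
    [1,0,0,0,2],
    [1,0,0,0,0],
    [1,0,0,0,0]
  ]
}}

```text
time: 7.6
tool_pos: [0.5088, 0.2969, 0.177]
ee_rot: [-1.205, 1.57, -2.775]
wrist_force: [0.3, -0.8, -0.3]
width: 0.0005
```

```bash
python3 - <<'E'
from h import *
to((.51,.235,.19),(-1,0,0))
a=snap('top');b=snap('side')
A=cv2.resize(a['image'][110:240,220:370],(390,338),interpolation=cv2.INTER_CUBIC);B=cv2.resize(b['image'][170:270,200:315],(390,338),interpolation=cv2.INTER_CUBIC)
cv2.imwrite('pics/c4.png',np.hstack([A,B])[:,:,::-1])
for n,s in(('top',a),('side',b)):
    h=cv2.cvtColor(s['image'],cv2.COLOR_RGB2HSV);m=cv2.inRange(h,(18,110,60),(35,255,255))
    for c in cv2.findContours(m,cv2.RETR_EXTERNAL,cv2.CHAIN_APPROX_NONE)[0]:
        if cv2.contourArea(c)>15:
            M=cv2.moments(c);uv=(M['m10']/M['m00'],M['m01']/M['m00']);print(n,np.round(uv,1),M['m00'],onplane(s,*uv,.012).round(4),cv2.boundingRect(c),cv2.minAreaRect(c))
E
```

```text
pos [0.5088 0.2969 0.177 ] y [ 1.     0.001 -0.001] z [ 0.001 -1.     0.   ] x [-0.001 -0.    -1.   ] F [ 0.28 -0.8  -0.27] j [0.43 0.18 1.32 0.   1.64 0.43] t 7.6
turn deg -179.95 tool shift cm now [-1.3   0.12  6.19]
top [277.7 204.5] 127.0 [0.512  0.1812 0.012 ] (269, 199, 16, 12) ((276.5, 204.5), (11.0, 15.0), 90.0)
top [275.4 173.7] 168.0 [0.5845 0.1854 0.012 ] (267, 168, 18, 13) ((275.5, 174.0), (12.0, 17.0), 90.0)
side [261.9 226.2] 106.5 [0.5097 0.1774 0.012 ] (255, 220, 15, 13) ((261.7500305175781, 226.25003051757812), (14.142135620117188, 9.192387580871582), 45.0)
side [281.  210.5] 58.5 [0.5894 0.2052 0.012 ] (276, 206, 12, 13) ((280.2500305175781, 211.25001525878906), (7.77817440032959, 12.727920532226562), 45.0)
side [239.8 110.2] 49.5 [0.8228 0.8588 0.012 ] (230, 105, 28, 10) ((243.61766052246094, 109.47059631347656), (3.6380343437194824, 28.134132385253906), 75.96376037597656)
```

View pics/c4.png

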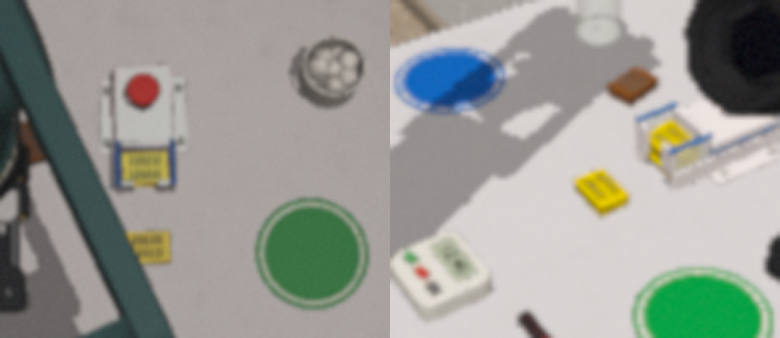

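The press delivered one cassette at about (0.511, 0.186), aligned with the dispenser, and the knob is up again. Two cassettes are still in the magazine. I lower the closed fingers on its +y side.

Request:
{"method": "carry_out", "body": {
  "targets": [
    [1,0,0.06,3.1,0],
    [1,0,0.06,3.1,0],
    [1,3.5,0,0,0],
    [1,3.5,0,0,0],
    [1,3.5,0,0,0],
    [1,3.5,0,0,0],
    [1,1.5,0,0,0],
    [1,1,0,0,0],
    [1,0.5,0,0,0],
    [1,0,0,0,0],
    [1,0,0,0,0]
  ]
}}

```text
time: 8.8
tool_pos: [0.5115, 0.2355, 0.0087]
ee_rot: [1.93, 1.568, 0.359]
wrist_force: [-0.5, 0.6, 0.2]
width: 0.0005
```

Request:
{"method": "carry_out", "body": {
  "targets": [
    [1,0.3,-0.1,0,0],
    [1,0,0,0.7,0],
    [1,0,0,0.7,0],
    [1,0,0,0.4,0],
    [1,0,0,0.3,0],
    [1,0,0,0.3,0],
    [1,0,0,0.4,0],
    [1,0,0,0.5,0],
    [1,0,0,0.5,0],
    [1,0,0,0.5,0],
    [1,0,0,0.5,0],
    [1,0,0,0.5,0],
    [1,0,0,0.5,0],
    [1,0,0,0.5,0],
    [1,0,0,0.5,0],
    [1,0,0,0.5,0],
    [1,0,0,0.4,0],
    [1,0,0,0.3,0],
    [1,0,0,0,0]
  ]
}}

```text
time: 10.7
tool_pos: [0.5092, 0.1546, 0.0039]
ee_rot: [-0.411, 1.571, -1.982]
wrist_force: [-0.3, 0.5, 0.4]
width: 0.0004
```

```bash
cat > chk.py <<'E'
from h import *
import sys
to((.508,.066,.006),(1,0,0))
a=snap('top');b=snap('side')
A=cv2.resize(a['image'][110:240,220:370],(390,338),interpolation=cv2.INTER_CUBIC);B=cv2.resize(b['image'][180:290,210:335],(390,338),interpolation=cv2.INTER_CUBIC)
cv2.imwrite('pics/'+sys.argv[1],np.hstack([A,B])[:,:,::-1])
for n,s in(('top',a),('side',b)):
    h=cv2.cvtColor(s['image'],cv2.COLOR_RGB2HSV);m=cv2.inRange(h,(18,110,60),(35,255,255))
    for c in cv2.findContours(m,cv2.RETR_EXTERNAL,cv2.CHAIN_APPROX_NONE)[0]:
        if cv2.contourArea(c)>15:
            M=cv2.moments(c);uv=(M['m10']/M['m00'],M['m01']/M['m00']);print(n,np.round(uv,1),M['m00'],onplane(s,*uv,.010).round(4),cv2.boundingRect(c),np.round(cv2.minAreaRect(c)[2]))
E
python3 chk.py c5.png
```

```text
pos [0.5092 0.1546 0.0039] y [ 1. -0. -0.] z [-0. -1.  0.] x [-0. -0. -1.] F [-0.27  0.49  0.4 ] j [ 0.19  0.18  1.68 -0.    1.28  0.19] t 10.7
turn deg -0.02 tool shift cm now [-0.21 -0.12  8.86]
side [273.9 239.3] 126.5 [0.5102 0.121  0.01  ] (266, 233, 17, 14) 45.0
side [280.8 211. ] 51.5 [0.5892 0.2058 0.01  ] (276, 206, 12, 13) 49.0
side [268.4 201.8] 32.5 [0.5824 0.259  0.01  ] (263, 197, 16, 15) 41.0
```

View pics/c5.png

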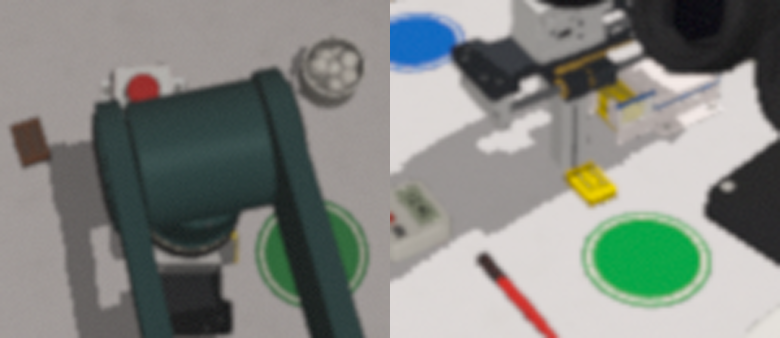

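The cassette slides straight ahead of the fingers, at about (0.510, 0.126). I keep pushing.

Request:
{"method": "carry_out", "body": {
  "targets": [
    [1,-0.1,0,0.3,0],
    [1,0,0,0.4,0],
    [1,0,0,0.5,0],
    [1,0,0,0.5,0],
    [1,0,0,0.5,0],
    [1,0,0,0.5,0],
    [1,0,0,0.5,0],
    [1,0,0,0.5,0],
    [1,0,0,0.5,0],
    [1,0,0,0.5,0],
    [1,0,0,0.5,0],
    [1,0,0,0.5,0],
    [1,0,0,0.5,0],
    [1,0,0,0.5,0],
    [1,0,0,0.5,0],
    [1,0,0,0.5,0],
    [1,0,0,0.5,0],
    [1,0,0,0.3,0],
    [1,0,0,0.2,0],
    [1,0,0,0,0]
  ]
}}

```text
time: 12.8
tool_pos: [0.5092, 0.0677, 0.0049]
ee_rot: [-1.353, 1.571, -2.925]
wrist_force: [0.3, -0.6, -0.7]
width: 0.0005
```

```bash
python3 chk.py c6.png
```

```text
pos [0.5092 0.0677 0.0049] y [ 1. -0. -0.] z [-0. -1.  0.] x [-0. -0. -1.] F [ 0.33 -0.58 -0.73] j [ 0.02  0.14  1.73 -0.    1.28  0.02] t 12.8
turn deg -0.02 tool shift cm now [-0.11 -0.12  0.17]
top [275.2 173.9] 162.5 [0.5846 0.1859 0.01  ] (267, 168, 18, 13) 90.0
side [294.  260.8] 182.0 [0.5102 0.034  0.01  ] (284, 253, 20, 17) 45.0
side [290.1 220.8] 20.5 [0.587 0.158 0.01 ] (284, 217, 15, 8) 67.0
```

View pics/c6.png

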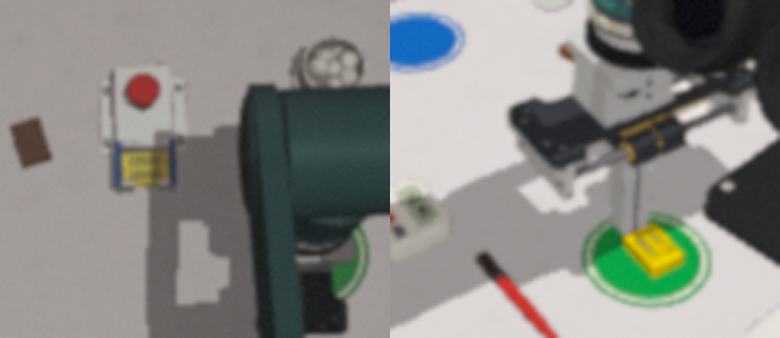

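The cassette lies flat in the green field. The fingers back off along +y, rise and swing clear for a last look.

Request:
{"method": "carry_out", "body": {
  "targets": [
    [1,0,0,-0.5,0],
    [1,0,0,-1,0],
    [1,0,0,-1.5,0],
    [1,-2,0,0,0],
    [1,-4,0,0,0],
    [1,-4,0,0,0],
    [1,-4,0,0,0],
    [1,-4,0,0,0],
    [1,0,0,-4,0],
    [1,0,0,-4,0],
    [1,0,0,-4,0],
    [1,0,0,-4,0],
    [1,0,0,-4,0],
    [1,0,0,-4,0],
    [1,0,0,0,0],
    [1,0,0,0,0]
  ]
}}

```text
time: 14.5
tool_pos: [0.5083, 0.3396, 0.1844]
ee_rot: [-0.852, 1.57, -2.42]
wrist_force: [0.4, -0.2, -0.3]
width: 0.0004
```

```bash
python3 chk.py c7.png; python3 - <<'E'
from h import *
a=snap('top')
for nm,u,v,z in(('timer',286,269,.02),):print(onplane(a,u,v,z).round(3))
cv2.imwrite('pics/c8.png',cv2.resize(a['image'],(800,600))[:,:,::-1])
E
```

```text
pos [0.5083 0.3396 0.1844] y [ 1.     0.003 -0.001] z [ 0.003 -1.     0.001] x [-0.001 -0.001 -1.   ] F [ 0.42 -0.25 -0.28] j [ 0.5   0.23  1.25 -0.    1.66  0.49] t 14.5
turn deg 0.17 tool shift cm now [17.86 -0.09 27.35]
top [340. 204.] 212.0 [0.5116 0.0391 0.01  ] (331, 198, 19, 13) 90.0
top [275.5 173.7] 167.0 [0.585  0.1853 0.01  ] (267, 168, 18, 13) 90.0
side [294.  260.8] 183.5 [0.5103 0.0342 0.01  ] (285, 253, 19, 17) 45.0
side [281.  210.5] 58.5 [0.5908 0.2072 0.01  ] (276, 206, 12, 13) 45.0
side [231.6 101.7] 59.0 [0.8389 0.9631 0.01  ] (222, 96, 28, 17) 58.0
[0.366 0.165 0.02 ]
```

View pics/c8.png

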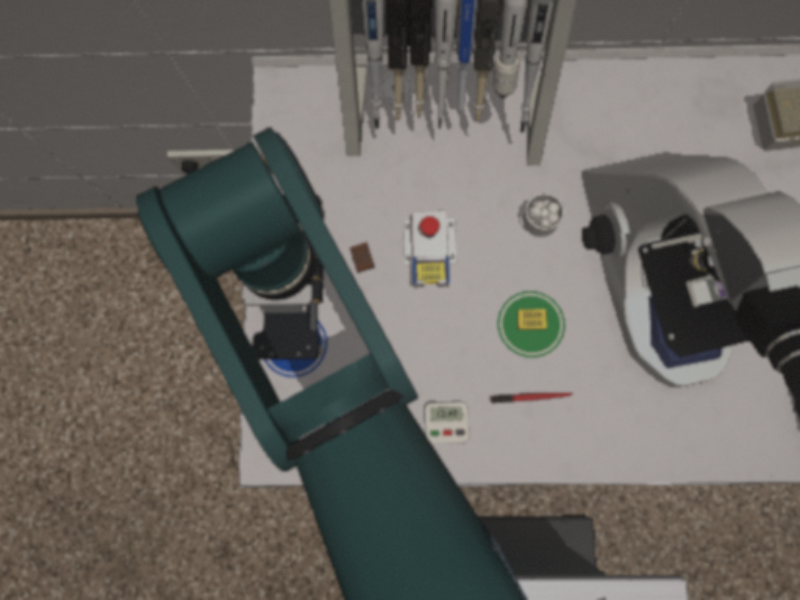

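The cassette is at (0.511, 0.039) and the field centre at (0.506, 0.039), so it is about 5 mm off. The plunger is up, nothing else has moved, and the arm is clear. I hand it in.

```bash
python3 -c "
from bench import robot
print(robot.close_job())"
```

```text
the job is handed in; nothing more can be done
None
```

I pressed the plunger once to its hard stop and let it spring back, which delivered one cassette. I then pushed that cassette flat across the worktop with the closed fingertips to the green field, backed off and handed the job in at about 15 s.

- **Press:** the fingertips bottomed out at about 46 mm height, with force rising to 13 N. The wrist force stayed far below its limit.
- **Cassette position:** the last top view puts its centre about 5 mm from the centre of the green field; the allowance is 25 mm. The side view agrees to within about 5 mm; it read y slightly lower throughout.
- **Dispenser:** the knob looks up again and yellow is still visible in the magazine. I did not measure the two remaining cassettes one by one.
- **Surroundings:** by eye, the timer, marker and cup look unmoved in the last top view. The arm covered the coverslip box and the beaker there, so I could not check those two at the end. The tool's path stayed well clear of both.

No check failed.

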